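Centre the cupcake on its cake stand

TASK

One of the two cupcakes sits off to one side of its little cake stand: tap or nudge it lightly with the fingertips until it stands upright in the middle of the plate. Only push it gently, never pinch it, lift it or knock it over, do not shift the stand, leave the other cupcake and everything else alone, and finish clear of it all.

Things in the scene. Friction and masses are not known exactly. Their poses are not given: they have to be found in the camera images.
- cupcake: The cupcake to centre: rigid, pale pleated paper case, brown domed top with nuts; round, about 90 g. Origin: centre of its flat foot, z up. Foot radius 20 mm, flaring to its widest, radius 32 mm, at 26 mm height, where an upright finger beside it touches; dome radius 27 mm at 41 mm; top at 62 mm. Pushed higher or hard, it rocks and may topple. Starts 18 to 26 mm off its stand's axis, any direction
- stand: The stand under the cupcake to centre: a white ceramic cake stand, 0.9 kg, loose: round foot of radius 40 mm, thin stem, flat round plate of radius 46 mm whose top is 80 mm above the origin. Origin: centre of its underside, z up (the plate is centred on this axis; its x and y axes are of no meaning).
- other_cupcake: The second cupcake, same shape and size, already about central on its own stand; leave alone. Origin: centre of its foot.
- other_stand: The stand of the second cupcake, same shape and size as the first, 180 mm or more away from it (centre to centre), at either side; leave alone. Origin: centre of its underside.
- jar: Bystander: amber jar with a steel cap, radius 36 mm, 115 mm high. Origin: centre of its underside.
- spatula: Bystander: spatula about 240 mm long lying flat on the bench. Origin: about its middle, x along its length.
Not all that is in view belongs to the job. What is shaped like the cupcake but purple is not meant.

How it is judged:
By the outcome, as a careful person would: the job done as asked, in the order asked, and still so for the second after the job is handed in, with the robot touching nothing.
It also fails if it takes over 54 s, if anything falls off the work surface, if the arm or the gripper's body presses on something with over 40 N, if the wrist force passes 120 N, or if a joint passes its speed limit or range.

ROBOT

A 6-joint arm with a two-finger parallel gripper is mounted at the origin on the work surface. World frame = base frame: x ahead of the robot, y to its left, z up, the work surface at z = 0. Lengths are in mm, angles in rad, forces in N, time in s.
With the tool pointing down it reaches from about 325 to 750 mm from the base axis. Payload 7.6 kg.
Tool frame: the origin (TCP) lies on the centre line of the jaws, within the pads' length; the fingertips stand robot.tip_extent ahead of it and the grasp point (between the pads) is the TCP (robot.tip_extent is the distance from the TCP to the fingertips, in mm); z points along the fingers, y is the line along which they close (so a half turn about z gives the same grasp; the last joint's range is limited). The gripper opens to 85 mm and grips with 20 to 120 N. Pads are 22 mm wide; open, the fingers measure 114 mm over their backs; the gripper's body (76 mm by 85 mm) begins 54 mm behind the grasp point. The pads swing forward as they close: fully open they stand 13 mm farther back than shut.
Start: joints at [1.09, 0.052, 1.401, -0, 1.689, -0.07], TCP at [209.641, 481.347, 250.323] pointing down, gripper open.
Joint ranges: [-2.9, 2.9], [-0.91, 2.17], [0.12, 2.37], [-1.06, 4.2], [0.26, 2.73], [-2.93, 2.93]. Speed limits (rad/s): [2.57, 2.57, 3.01, 3.14, 3.14, 3.14].

INTERFACE

Orientations are given as a unit quaternion [w, x, y, z].
In Python, from bench import robot gives the robot as it stands.
- The arm moves only by the tool drive_tool, never from a script. Its argument "targets" is one flat list of numbers, 7 for each row, row after row: the turn, a rotation vector about the tool's x, y, z in degrees, then the shift along the tool's x, y, z in m, then the finger opening in m, from 0 to 0.0854. In form: [rx, ry, rz, x, y, z, hand, rx, ry, rz, x, y, z, hand, ...]. A call has 1 to 10 rows; each row is the pose to reach, as a shift and turn from the pose commanded when the call began, along the tool's axes at that moment; what a row does not reach only later rows make up. A row lasts 1/10 s, in which the tool goes at most 50 mm and 8.59 degrees, less where a joint would pass 70% of its speed; a pose out of reach is approached as far as the arm can. A call with a gripper value outside its range is refused whole. The fingers move at their own pace and stop on an object; "squeeze" is the grip in N (left out, the last holds). Time passes only in rows, so rows that repeat a pose let the fingers close. It gives the time, the measured TCP pose, the force, the opening and the grip force at its end, in the units of the state.
- robot.sense(): the state, without advancing time (a new reading comes with each control period).
- robot.read_camera(name): name is "scene" or "top"; returns (picture, depth): 420x560x3 uint8, blue, green, red; 420x560 float32, mm along the optical axis (not along the pixel's ray), 0 where there is no reading.
- robot.camera_params(name): a dict with "vfov" (degrees; the focal length in pixels is half the picture's height over the tangent of half this angle, whatever the lens; pixels are square), "cx", "cy" (the principal point, pixels), "rvec" (rotation vector, rad) and "tvec" (3), from world to camera coordinates, as OpenCV has them. Camera axes: x right, y down, z forward; pixel columns grow to the right and rows downward; lengths in mm; the calibration is good to about 2 mm. A picture is of the moment at which its call begins. camera_params takes no time and is no camera call.
- robot.job_done(): hands the job in; it is judged then, once.
The state is a dict: "time": time; "joint_positions": joint angles; "qvel": joint speeds; "joint_efforts": joint torques, N m; "tcp_pos": TCP position; "ee_rot": TCP orientation; "force": force on the tool from outside, world axes, zero at the start; "ft_torque": the same for the moment, N m; "width": finger opening in mm; "grasp_force": force on a finger pad.
Only numpy, scipy, OpenCV 4.12 (cv2) and the standard library are available. Lean on these libraries where they do the work, as an engineer would, in place of code of your own. Each camera call takes 0.05 s, during which the arm holds its last target. There are 200 camera calls.

## Working session

There is one attempt and no reset: what is moved stays moved. The work goes in short steps, Python scripts to look and compute and a tool call to move; the robot and the scene stay as the last step left them, time stands still between calls to the robot, and variables do not carry over. Pictures are saved under pics/ and viewed, at most 10 in all, crops included, and the job is handed in when it is done.

Besides the shell and the picture viewer there is one more tool, called after "Call:" in YAML: its name, and indented under it one key for each argument. drive_tool: Moves the arm, as the interface text tells. Its arguments: {"type":"object","properties":{"targets":{"type":"array","items":{"type":"number"}},"squeeze":{"type":"number"}},"required":["targets"]}

```bash
mkdir -p pics; cat > h.py <<'E'
import numpy as np, cv2
from bench import robot
def cam(n):
    p=robot.camera_params(n); f=210/np.tan(np.radians(p['vfov'])/2)
    R=cv2.Rodrigues(np.array(p['rvec'],float))[0]; return p,f,R,np.array(p['tvec'],float).ravel()
def world(n,d):
    p,f,R,t=cam(n); v,u=np.mgrid[0:d.shape[0],0:d.shape[1]]
    P=np.stack([(u-p['cx'])/f*d,(v-p['cy'])/f*d,d],-1); return (P-t)@R
def plane(n,u,v,z):
    p,f,R,t=cam(n); c=-R.T@t; r=R.T@np.array([(u-p['cx'])/f,(v-p['cy'])/f,1]); return c+r*(z-c[2])/r[2]
E
python3 - <<'E'
from h import *
for n in('scene','top'):
    b,d=robot.read_camera(n); cv2.imwrite(f'pics/{n}0.png',b); np.savez(f'{n}0.npz',b=b,d=d)
    print(n,robot.camera_params(n),(d==0).mean(),d.min(),d.max())
s=robot.sense();print(s, robot.tip_extent)
E
```

```text
scene {'vfov': 44.58457460497879, 'cx': 283.5944979771711, 'cy': 213.57273983202498, 'rvec': array([ 1.96403811,  1.46200257, -0.57601712]), 'tvec': array([ -60.29703366, -382.51866107, 1401.048135  ])} 0.003928571428571429 0.0 2961.491
top {'vfov': 57.44493326774576, 'cx': 278.593044313871, 'cy': 208.02951395304115, 'rvec': array([ 2.15901185, -2.16715535,  0.1177984 ]), 'tvec': array([-87.64210813, 619.87458426, 861.5772944 ])} 0.004166666666666667 0.0 1784.9681
{'time': 0.1, 'joint_positions': array([ 1.08971499e+00,  5.27686550e-02,  1.40163807e+00, -3.09451675e-05,
        1.68859204e+00, -7.02827816e-02]), 'qvel': array([-1.38919390e-03, -2.44886581e-03, -7.30791269e-04, -1.07618037e-03,
       -2.69528487e-04, -5.63851710e-05]), 'joint_efforts': array([ 1.60120097e-03, -3.82583177e+01, -3.60984635e+01, -2.70678993e-05,
        4.79583250e-03,  2.97809640e-05]), 'tcp_pos': array([209.51865274, 481.11285222, 249.55179947]), 'ee_rot': array([-1.76588059e-04,  2.03959781e-01,  9.78979016e-01, -6.80692275e-04]), 'force': array([ 0.05044148, -0.50814812,  0.19664721]), 'ft_torque': array([-0.02828039,  0.02493702, -0.0048458 ]), 'grasp_force': 0.0, 'width': 85.1010279598342} 19.0
```

View pics/scene0.png

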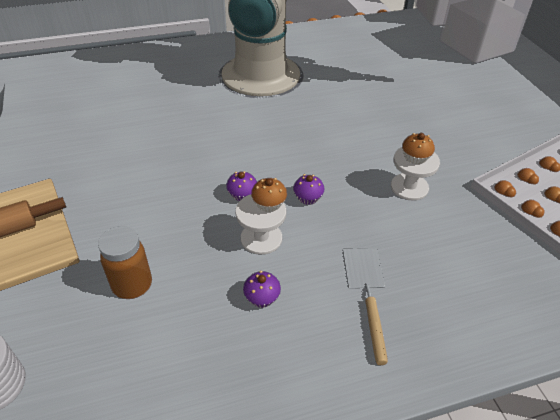

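View pics/top0.png

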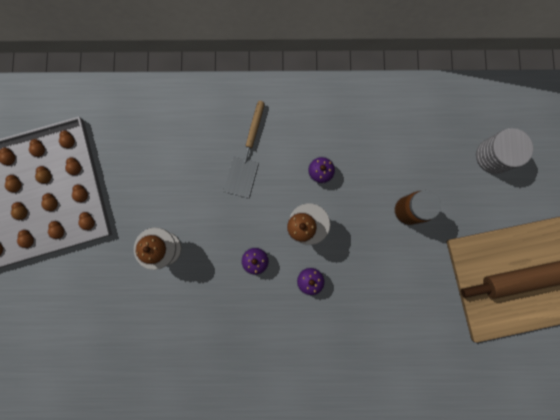

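The scene view shows two brown cupcakes on stands, at (268,193) and (418,147); in the top view they are at (303,227) and (150,249). There are purple decoys at scene (241,184), (309,188) and (262,289), which are at top (311,281), (255,261) and (321,170). The small brown items on the tray at right are also not meant. I'll measure both stands.

```bash
cat >> h.py <<'E'
def fitc(p):
    A=np.c_[2*p,np.ones(len(p))]; s=np.linalg.lstsq(A,(p**2).sum(1),rcond=None)[0]; return s[0],s[1],np.sqrt(s[2]+s[0]**2+s[1]**2)
def measure(n,b,d,c0,rad=75,zt=80):
    W=world(n,d); H=cv2.cvtColor(b,cv2.COLOR_BGR2HSV); near=np.hypot(W[...,0]-c0[0],W[...,1]-c0[1])<rad
    pl=near&(abs(W[...,2]-zt)<6)&(H[...,1]<60); up=near&(W[...,2]>zt+30)&(W[...,2]<zt+66)&(H[...,1]>100)
    return W,H,pl,up
E
python3 - <<'E'
from h import *
for n in('scene','top'):
    z=np.load(n+'0.npz'); b,d=z['b'],z['d']; W=world(n,d)
    L={'scene':dict(A=(268,193),B=(418,147),jar=(126,275),spat=(365,268),sp2=(376,330),p1=(241,184),p2=(309,188),p3=(262,289),tableA=(200,240),box=(485,25)),'top':dict(A=(303,227),B=(150,249),pA=(320,222),pB=(172,249),jar=(412,208),p1=(311,281),p2=(255,261),p3=(321,170),spat=(242,178),sp2=(257,120))}[n]
    for k,(u,v) in L.items(): print(n,k,W[v,u].round(0))
    for k in 'AB':
        c=W[L[k][1],L[k][0]]; _,H,pl,up=measure(n,b,d,c)
        p=W[up]; print(n,k,'upper mean',p.mean(0).round(1),'top',p[p[:,2].argmax()].round(1),len(p), 'plate pts',pl.sum(),W[pl].mean(0).round(1),
          W[pl][:,:2].min(0).round(1),W[pl][:,:2].max(0).round(1))
b=np.load('top0.npz')['b']; b2=np.load('scene0.npz')['b']
i=np.hstack([cv2.resize(b[180:280,255:355],(400,400),interpolation=cv2.INTER_CUBIC),cv2.resize(b2[160:260,215:315],(400,400),interpolation=cv2.INTER_CUBIC)])
cv2.imwrite('pics/cropA.png',i)
i=np.hstack([cv2.resize(b[200:300,105:205],(400,400),interpolation=cv2.INTER_CUBIC),cv2.resize(b2[110:210,365:465],(400,400),interpolation=cv2.INTER_CUBIC)])
cv2.imwrite('pics/cropB.png',i)
E
```

```text
scene A [ 590. -148.  126.]
scene B [540. 167. 121.]
scene jar [ 653. -406.   68.]
scene spat [703.   2.   2.]
scene sp2 [836. -38.  18.]
scene p1 [ 470. -171.   48.]
scene p2 [515. -43.  44.]
scene p3 [ 728. -198.   48.]
scene tableA [ 549. -273.   -2.]
scene box [107. 595. 114.]
scene A upper mean [ 581.8 -145.4  122.6] top [ 577.4 -143.1  141.8] 695 plate pts 1075 [ 590.6 -167.4   78.6] [ 533.8 -205.8] [ 627.1 -115.1]
scene B upper mean [535.2 171.2 122.1] top [525.6 178.9 141.5] 537 plate pts 666 [541.3 172.4  78.4] [484.5 134.8] [573.  226.1]
top A [ 568. -140.  143.]
top B [525. 176. 130.]
top pA [ 583. -181.   80.]
top pB [525. 144.  79.]
top jar [ 610. -374.  115.]
top p1 [ 453. -162.   57.]
top p2 [498. -37.  60.]
top p3 [ 705. -188.   58.]
top spat [697.  -1.   2.]
top sp2 [838. -38.  17.]
top A upper mean [ 569.5 -137.5  125.8] top [ 570.3 -135.8  143.3] 610 plate pts 682 [ 584.4 -171.    79.7] [ 534.7 -201.6] [ 623.7 -113. ]
top B upper mean [524.6 176.6 125.3] top [522.8 181.5 142.2] 636 plate pts 648 [528.2 173.8  79.6] [481.6 138.5] [571.4 228.5]
```

View pics/cropA.png

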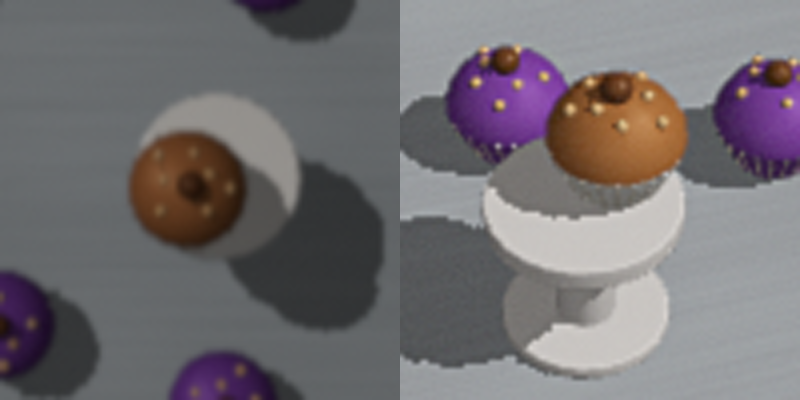

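View pics/cropB.png

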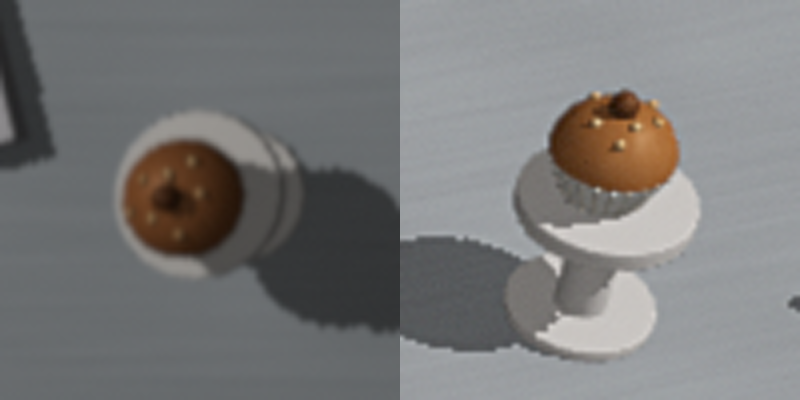

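Crops: A (top 303,227; scene 268,193) sits clearly off-centre, hanging over the near edge of its plate. B's cupcake is about central. So A is the target; I'll measure it precisely next.

```bash
cat >> h.py <<'E'
from scipy.spatial.transform import Rotation as Ro
def rim(n,mask,z,c=None,out=None):
    cs,_=cv2.findContours(mask.astype(np.uint8),cv2.RETR_EXTERNAL,cv2.CHAIN_APPROX_NONE)
    k=max(cs,key=cv2.contourArea)[:,0]; return np.array([plane(n,u,v,z)[:2] for u,v in k])
def locate(n='top',b=None,d=None,c0=(575,-148)):
    if b is None: b,d=robot.read_camera(n)
    W,H,pl,up=measure(n,b,d,c0)
    br=up&(H[...,0]<25); q=rim(n,br,113); cup=fitc(q)
    p=rim(n,pl,80)
    k=np.hypot(p[:,0]-cup[0],p[:,1]-cup[1])>38   # rim part not hidden by the cupcake
    f=fitc(p[k])
    for _ in range(5):
        r=abs(np.hypot(p[:,0]-f[0],p[:,1]-f[1])-f[2])<1.5; f=fitc(p[k&r])
    t=W[up]; t=t[t[:,2]>138].mean(0)
    return np.array(cup),np.array(f),t,b,d,(k&r).sum()
E
python3 - <<'E'
from h import *
for c in((575,-148),(525,174)):
  z=np.load('top0.npz'); cup,pl,t,_,_,m=locate('top',z['b'],z['d'],c); print('cup',cup.round(1),'plate',pl.round(1),'nut',t.round(1),m)
  z=np.load('scene0.npz'); W,H,p,up=measure('scene',z['b'],z['d'],c); q=rim('scene',p|up,80); print(q.max(0).round(1))
E
```

```text
cup [ 570.4 -138.3   28.6] plate [ 578.7 -156.6   44.7] nut [ 570.1 -138.4  140.4] 77
[ 630.8 -115.4]
cup [524.7 180.8  29. ] plate [526.1 183.2  44.9] nut [523.9 181.3 140. ] 117
[577.8 238. ]
```

Call:
drive_tool:
  targets: [0, 0, 42, -0.534, -0.384, 0, 0.03, 0, 0, 42, -0.534, -0.384, 0, 0.03, 0, 0, 42, -0.534, -0.384, 0, 0.03, 0, 0, 42, -0.534, -0.384, 0, 0.03, 0, 0, 42, -0.534, -0.384, 0, 0.03, 0, 0, 42, -0.534, -0.384, 0, 0.03, 0, 0, 42, -0.534, -0.384, 0, 0.03, 0, 0, 42, -0.534, -0.384, 0, 0.03, 0, 0, 42, -0.534, -0.384, 0, 0.03, 0, 0, 42, -0.534, -0.384, 0, 0.03]

```text
time: 1.1
tcp_pos: [465.7, 49.6, 250.1]
ee_rot: [-0.0, 0.541, 0.841, 0.0]
force: [1.0, 0.4, -0.2]
width: 30.1
grasp_force: 0.0
```

```bash
cat > rem.py <<'E'
from h import *
import sys
def rem(T,d):
    s=robot.sense(); R=Ro.from_quat(np.roll(s['ee_rot'],-1)); x=-np.array([*d,0])/np.hypot(*d); z=np.array([0,0,-1.]); G=Ro.from_matrix(np.c_[x,np.cross(z,x),z])
    print('t',s['time'].__round__(2),'tcp',s['tcp_pos'].round(1),'w',round(s['width'],1),'F',s['force'].round(2),'turn',np.degrees((R.inv()*G).as_rotvec()).round(2),'shift',R.inv().apply(np.array(T)-s['tcp_pos']).round(1))
if __name__=='__main__':
    a=list(map(float,sys.argv[1:])); rem(a[:3],a[3:5])
E
python3 rem.py 545.6 -83.6 200 .413 -.911
```

```text
t 1.1 tcp [465.7  49.6 250.1] w 30.1 F [ 0.98  0.44 -0.19] turn [-0.   -0.01  0.07] shift [-154.3   17.6   50.1]
```

Call:
drive_tool:
  targets: [0, 0, 0, -0.154, 0.018, 0.05, 0.03, 0, 0, 0, -0.154, 0.018, 0.05, 0.03, 0, 0, 0, -0.154, 0.018, 0.05, 0.03, 0, 0, 0, -0.154, 0.018, 0.05, 0.03, 0, 0, 0, -0.154, 0.018, 0.05, 0.03, 0, 0, 0, -0.154, 0.018, 0.05, 0.03, 0, 0, 0, -0.154, 0.018, 0.05, 0.03]

```text
time: 1.8
tcp_pos: [545.3, -79.8, 201.3]
ee_rot: [0.001, 0.541, 0.841, 0.0]
force: [-0.3, 0.7, -0.1]
width: 29.9
grasp_force: 0.0
```

```bash
python3 rem.py 545.6 -83.6 117 .413 -.911
```

```text
t 1.8 tcp [545.3 -79.8 201.3] w 29.9 F [-0.25  0.7  -0.13] turn [0.08 0.03 0.17] shift [-3.6 -1.4 84.3]
```

Call:
drive_tool:
  targets: [0, 0, 0, 0, 0, 0.03, 0.03, 0, 0, 0, 0, 0, 0.06, 0.03, 0, 0, 0, 0, 0, 0.08, 0.03, 0, 0, 0, 0, 0, 0.08, 0.03, 0, 0, 0, 0, 0, 0.08, 0.03, 0, 0, 0, 0, 0, 0.08, 0.03]

```text
time: 2.4
tcp_pos: [546.3, -80.8, 122.6]
ee_rot: [0.002, 0.541, 0.841, 0.001]
force: [-0.0, -0.2, 0.9]
width: 29.9
grasp_force: 0.0
```

```bash
python3 rem.py 545.6 -83.6 117 .413 -.911; python3 - <<'E'
from h import *
for n in('scene','top'):
    b,d=robot.read_camera(n); np.savez(n+'1.npz',b=b,d=d)
    W=world(n,d); r=np.array([545.6,-80]); 
    m=(np.hypot(*(W[...,:2]-r).transpose(2,0,1))<28)&(W[...,2]>70); print(n,m.sum(),W[m][:,2].min() if m.any() else '')
    if n=='scene': i=cv2.resize(b[120:260,200:370],(680,560),interpolation=cv2.INTER_CUBIC); cv2.imwrite('pics/s1.png',i)
E
```

```text
t 2.4 tcp [546.3 -80.8 122.6] w 29.9 F [-0.02 -0.23  0.89] turn [0.17 0.12 0.12] shift [-2.3 -1.8  5.6]
scene 1712 100.47912572246497
top 1424 414.07850866039576
```

View pics/s1.png

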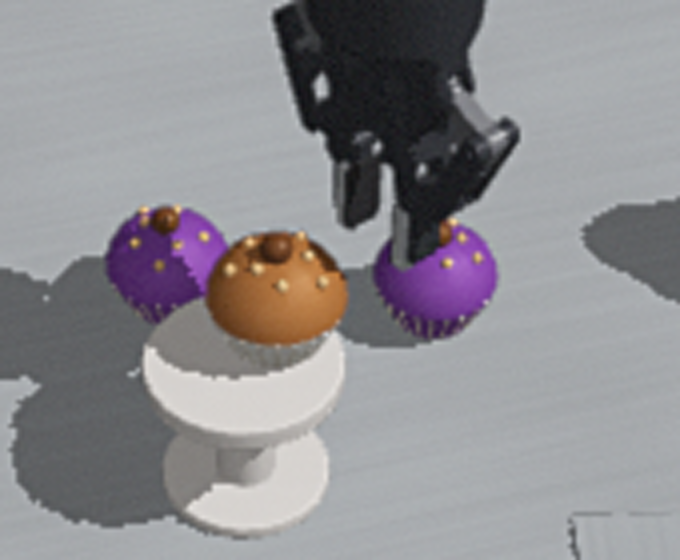

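The scene crop shows the fingertips beside the cupcake with a clear gap and above plate level (tips about z 100). The purple decoys are well below them. Lower slightly, then approach.

Call:
drive_tool:
  targets: [0, 0, 0, -0.002, -0.002, 0.007, 0.03, 0, 0, 0, -0.006, -0.002, 0.007, 0.03, 0, 0, 0, -0.01, -0.002, 0.007, 0.03, 0, 0, 0, -0.013, -0.002, 0.007, 0.03, 0, 0, 0, -0.016, -0.002, 0.007, 0.03, 0, 0, 0, -0.016, -0.002, 0.007, 0.03, 0, 0, 0, -0.016, -0.002, 0.007, 0.03]

```text
time: 3.2
tcp_pos: [550.2, -96.5, 113.3]
ee_rot: [-0.0, 0.541, 0.841, 0.0]
force: [0.3, -0.2, -1.0]
width: 30.0
grasp_force: 0.0
```

```bash
python3 rem.py 562.5 -120.8 115 .413 -.911
```

```text
t 3.2 tcp [550.2 -96.5 113.3] w 30.0 F [ 0.33 -0.23 -0.99] turn [ 0.01 -0.01  0.07] shift [-27.2   1.1  -1.7]
```

Call:
drive_tool:
  targets: [0, 0, 0, -0.002, 0.001, -0.001, 0.03, 0, 0, 0, -0.004, 0.001, -0.001, 0.03, 0, 0, 0, -0.006, 0.001, -0.001, 0.03, 0, 0, 0, -0.0075, 0.001, -0.001, 0.03, 0, 0, 0, -0.009, 0.001, -0.001, 0.03, 0, 0, 0, -0.0105, 0.001, -0.001, 0.03, 0, 0, 0, -0.012, 0.001, -0.001, 0.03, 0, 0, 0, -0.0135, 0.001, -0.001, 0.03, 0, 0, 0, -0.015, 0.001, -0.001, 0.03, 0, 0, 0, -0.015, 0.001, -0.001, 0.03]

```text
time: 4.2
tcp_pos: [557.4, -109.9, 114.3]
ee_rot: [0.0, 0.541, 0.841, 0.0]
force: [-0.1, 0.1, -0.4]
width: 29.7
grasp_force: 0.1
```

```bash
python3 rem.py 562.5 -120.8 115 .413 -.911; python3 - <<'E'
from h import *
cup,pl,t,b,d,m=locate('top'); print(cup.round(1),pl.round(1),t.round(1),m)
z=np.load('scene0.npz')
b2,d2=robot.read_camera('scene')
for (B,D) in((z['b'],z['d']),(b2,d2)):
    W,H,p,up=measure('scene',B,D,(575,-148)); t=W[up&(H[...,0]<25)]; print('scene',t.mean(0).round(1),t[t[:,2]>138].mean(0).round(1))
i=np.hstack([cv2.resize(b[180:280,255:355],(400,400)),cv2.resize(b2[160:260,215:315],(400,400))]); cv2.imwrite('pics/m2.png',i)
E
```

```text
t 4.2 tcp [ 557.4 -109.9  114.3] w 29.7 F [-0.1   0.09 -0.43] turn [0.01 0.   0.06] shift [-12.    0.1  -0.7]Traceback (most recent call last):
  File "<stdin>", line 2, in <module>
  File "h.py", line 24, in locate
    br=up&(H[...,0]<25); q=rim(n,br,113); cup=fitc(q)
                           ~~~^^^^^^^^^^
  File "h.py", line 20, in rim
    k=max(cs,key=cv2.contourArea)[:,0]; return np.array([plane(n,u,v,z)[:2] for u,v in k])
      ~~~^^^^^^^^^^^^^^^^^^^^^^^^
ValueError: max() iterable argument is empty
```

```bash
cat > sc.py <<'E'
from h import *
import sys
z=np.load('scene0.npz'); b2,d2=robot.read_camera('scene')
for (B,D) in((z['b'],z['d']),(b2,d2)):
    W,H,p,up=measure('scene',B,D,(575,-148)); m=up&(H[...,0]<25); t=W[m]; f=fitc(rim('scene',m,118)); print('scene mean',t.mean(0).round(1),'nut',t[t[:,2]>138].mean(0).round(1),'maxz',t[:,2].max().round(1),'n',len(t),'fit',np.round(f,1))
cv2.imwrite(sys.argv[1],cv2.resize(b2[120:260,200:370],(680,560),interpolation=cv2.INTER_CUBIC))
E
python3 sc.py pics/m2.png
```

```text
scene mean [ 582.1 -145.1  122.6] nut [ 572.2 -142.2  139.5] maxz 141.8 n 686 fit [ 576.4 -143.6   30.8]
scene mean [ 585.5 -150.2  122.7] nut [ 577.1 -145.8  139.7] maxz 144.1 n 695 fit [ 579.9 -148.7   30.9]
```

View pics/m2.png

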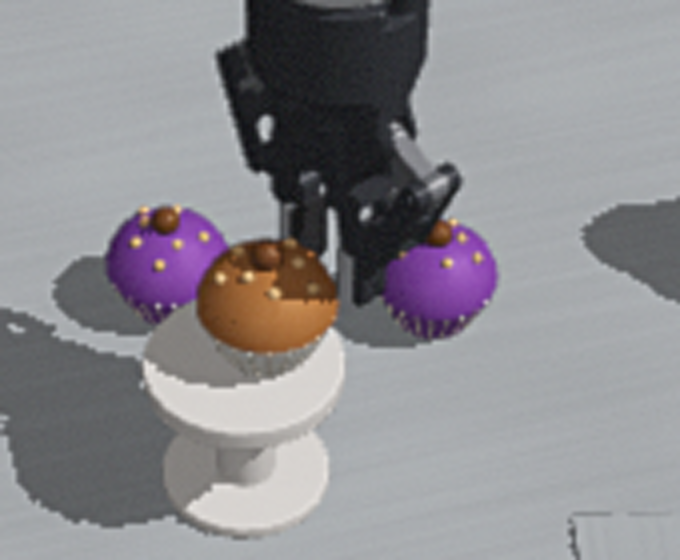

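The fingers are pushing. The cupcake is upright and has moved about 6 mm (scene crop, dome at about (268,295)). I'll continue.

Call:
drive_tool:
  targets: [0, 0, 0, -0.0015, 0, -0.001, 0.03, 0, 0, 0, -0.003, 0, -0.001, 0.03, 0, 0, 0, -0.0045, 0, -0.001, 0.03, 0, 0, 0, -0.006, 0, -0.001, 0.03, 0, 0, 0, -0.0075, 0, -0.001, 0.03, 0, 0, 0, -0.009, 0, -0.001, 0.03, 0, 0, 0, -0.0105, 0, -0.001, 0.03, 0, 0, 0, -0.012, 0, -0.001, 0.03, 0, 0, 0, -0.012, 0, -0.001, 0.03, 0, 0, 0, -0.012, 0, -0.001, 0.03]

```text
time: 5.3
tcp_pos: [562.3, -120.7, 115.3]
ee_rot: [0.0, 0.541, 0.841, 0.0]
force: [0.7, 0.1, -0.5]
width: 29.8
grasp_force: 0.1
```

```bash
python3 rem.py 562.5 -120.8 115 .413 -.911;python3 sc.py pics/m3.png
```

```text
t 5.3 tcp [ 562.3 -120.7  115.3] w 29.8 F [ 0.7   0.07 -0.49] turn [ 0.   -0.    0.07] shift [-0.2  0.1  0.3]
scene mean [ 582.1 -145.1  122.6] nut [ 572.2 -142.2  139.5] maxz 141.8 n 686 fit [ 576.4 -143.6   30.8]
scene mean [ 590.4 -160.6  122.9] nut [ 580.9 -155.9  139.7] maxz 141.7 n 713 fit [ 584.5 -159.    31.1]
```

Call:
drive_tool:
  targets: [0, 0, 0, -0.0008, 0, 0, 0.03, 0, 0, 0, -0.0016, 0, 0, 0.03, 0, 0, 0, -0.0022, 0, 0, 0.03, 0, 0, 0, -0.0022, 0, 0, 0.03, 0, 0, 0, 0.003, 0, 0, 0.03, 0, 0, 0, 0.015, 0, 0, 0.03, 0, 0, 0, 0.03, 0, 0, 0.03, 0, 0, 0, 0.03, 0, 0, 0.03]

```text
time: 6.15
tcp_pos: [549.1, -91.3, 115.3]
ee_rot: [-0.0, 0.54, 0.841, 0.0]
force: [-0.3, -0.2, -0.1]
width: 30.2
grasp_force: 0.0
```

Call:
drive_tool:
  targets: [0, 0, 0, 0.01, 0, -0.03, 0.03, 0, 0, 0, 0.03, 0, -0.07, 0.03, 0, 0, 0, 0.08, 0, -0.1, 0.03, 0, 0, 0, 0.12, 0, -0.1, 0.03, 0, 0, 0, 0.17, 0, -0.1, 0.03, 0, 0, 0, 0.22, 0, -0.1, 0.03, 0, 0, 0, 0.22, 0, -0.1, 0.03, 0, 0, 0, 0.22, 0, -0.1, 0.03]

```text
time: 6.95
tcp_pos: [458.4, 107.7, 215.6]
ee_rot: [0.0, 0.54, 0.842, 0.0]
force: [0.3, -0.7, -0.1]
width: 29.9
grasp_force: 0.0
```

```bash
python3 rem.py 562.5 -120.8 115 .413 -.911;python3 sc.py pics/m4.png; python3 - <<'E'
from h import *
for _ in range(2):
    cup,pl,t,b,d,m=locate('top'); print(cup.round(1),pl.round(1),t.round(1),m)
i=np.hstack([cv2.resize(b[180:280,255:355],(400,400)),cv2.resize(cv2.imread('pics/m4.png'),(400,400))]); cv2.imwrite('pics/m5.png',i)
E
```

```text
t 6.95 tcp [458.4 107.7 215.6] w 29.9 F [ 0.26 -0.71 -0.14] turn [0.05 0.04 0.23] shift [-251.1   -0.7  100.8]
scene mean [ 582.1 -145.1  122.6] nut [ 572.2 -142.2  139.5] maxz 141.8 n 686 fit [ 576.4 -143.6   30.8]
scene mean [ 591.1 -162.6  122.7] nut [ 581.7 -160.3  139.4] maxz 142.0 n 707 fit [ 585.5 -161.    30.8]
[ 579.8 -156.    28.7] [ 578.7 -156.5   44.7] [ 579.5 -156.4  140.5] 115
[ 579.8 -156.1   28.7] [ 578.6 -156.5   44.7] [ 579.6 -155.4  140.3] 115
```

View pics/m5.png

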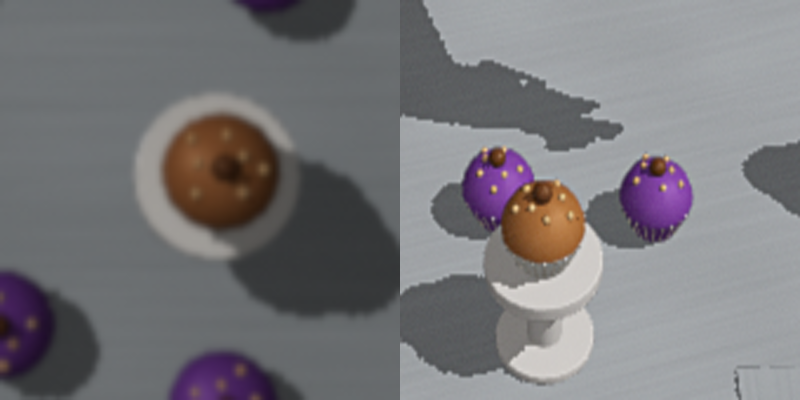

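The top view shows the cupcake upright in the middle of its plate, about 1 mm off the axis. The stand hasn't moved and the arm is clear.

```bash
python3 -c "
from bench import robot
print(robot.job_done())"
```

```text
the job is handed in; nothing more can be done
None
```

The cupcake now stands upright about 1 mm from the centre of its plate; I nudged it there with the fingertips, the stand did not move, the arm finished clear of everything at about 7 s, and the job is handed in.

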